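# Rerack the chasing punches in reverse order

### The arm

A 6-joint arm with a two-finger parallel gripper is mounted at the origin on the work surface. World frame = base frame: x ahead of the robot, y to its left, z up, the work surface at z = 0. Lengths are in m, angles in degrees, forces in N, time in s.
With the tool pointing down it reaches from about 0.25 to 0.725 m from the base axis. Payload 9.7 kg.
Tool frame: the origin (TCP) lies between the finger pads; the fingertips stand 25 mm ahead of it and the grasp point (between the pads) lies 6 mm ahead of it; z points along the fingers, y is the line along which they close (so a half turn about z gives the same grasp; the last joint's range is limited). The gripper opens to 85 mm and grips with 20 to 120 N. Pads are 22 mm wide; open, the fingers measure 114 mm over their backs; the gripper's body (76 mm by 85 mm) begins 54 mm behind the grasp point. The pads swing forward as they close: fully open they stand 13 mm farther back than shut.
Start: joints at [73.854, 4.979, 10.078, 95.1, 0, 90], TCP at [0.153, 0.528, 0.256] pointing down, gripper open.
Joint ranges: [-179.16, 179.16], [-48.56, 103.87], [-65.8, 70.77], [-126.05, 130.52], [-82.76, 87.17], [-180, 180]. Speed limits (degrees/s): [127.2, 127.2, 147.25, 180, 180, 180].

### API

Orientations are given as [roll, pitch, yaw] about the fixed x, y, z axes, in that order (R = Rz(yaw) Ry(pitch) Rx(roll)).
In Python, from workcell import bot gives the robot as it stands.
- The arm moves only by the shell command python3 drive.py [FORCE], which reads ROWS from standard input. ROWS is a JSON list that holds a single list of rows (three levels of brackets), with 1 to 5 rows, each of 5 numbers: dx, dy, dz in units of 20 mm, then a turn about the tool's z in degrees, then the finger opening in m; each row is the pose to reach, as a shift and turn from the pose commanded when the command began, along the tool's axes at that moment; what a row does not reach only later rows make up. A row lasts 1/12 s, in which the tool goes at most 0.0417 m and 7.16 degrees, less where a joint would pass 70% of its speed; a pose out of reach is approached as far as the arm can. The fingers move at their own pace and stop on an object; FORCE is the grip in N (left out, the last holds). Time passes only in rows, so rows that do not move let the fingers close. It prints the time, the measured TCP pose, the force, the opening and the grip force at its end. Input that does not fit is refused with a message, and nothing moves.
- bot.get_obs(): the state, without advancing time (a new reading comes with each control period).
- bot.camera(name): name is "side" or "top" or "wrist"; returns the picture (420x560x3 uint8, blue, green, red); there is no depth.
- bot.camera_info(name): a dict with "mtx" (3x3 intrinsics, pixels), "k1" (the pictures are not rectified: a ray, as slopes to the right and down, at radius r is drawn at 1 + k1 r^2 times it, then the intrinsics apply), "extrinsics" (4x4, takes a point from camera to world coordinates). Camera axes: x right, y down, z forward; pixel columns grow to the right and rows downward; lengths in m; the calibration is good to about 2 mm. A picture is of the moment at which its call begins: read the wrist's pose just before it. camera_info takes no time and is no camera call; for the wrist camera it gives the pose at the moment of the call.
- bot.job_done(): hands the job in; it is judged then, once.
The state is a dict: "time": time; "q": joint angles; "qd": joint speeds; "joint_efforts": joint torques, N m; "ee_pos": TCP position; "tcp_rot": TCP orientation; "wrist_force": force on the tool from outside, world axes, zero at the start; "torque": the same for the moment, N m; "opening": finger opening in m; "grasp_force": force on a finger pad.
Only numpy, scipy, OpenCV 4.12 (cv2) and the standard library are available. Lean on these libraries where they do the work, as an engineer would, in place of code of your own. Each camera call takes 0.05 s, during which the arm holds its last target. There are 200 camera calls.

### The job

Move the four metal-chasing punches from the full work rack into the empty storage rack next to it, one in each groove and in reverse order, because the next pass uses them backwards: the punch at the left end of the work rack goes to the right end of the storage rack, its neighbour goes next to it, and so on. Each punch should lie level in both notches of its groove, its head standing about 2 cm clear of the notched blocks as before. Do not let a punch fall onto the bench.

Things in the scene. Friction and masses are not known exactly. Their poses are not given: they have to be found in the camera images.
- punch_ball: Steel doming punch: shaft 16 mm in diameter, head a ball 30 mm across. Round shaft 150 mm long. Origin on the shaft's axis, 55 mm from where the head begins and 95 mm from the tail, over mid-groove (5 mm either way) at the start; +x along the shaft to the head (y, z turn as it rolls). Balance point 8 mm from the origin towards the head. About 0.3 kg.
- punch_disc: Steel planishing punch: shaft 16 mm in diameter, head a flat disc 36 mm in diameter and 14 mm thick. Round shaft 150 mm long. Origin on the shaft's axis, 55 mm from where the head begins and 95 mm from the tail, over mid-groove (5 mm either way) at the start; +x along the shaft to the head (y, z turn as it rolls). Balance point 6 mm from the origin towards the head. About 0.3 kg.
- punch_block: Steel square punch: shaft 16 mm in diameter, head a 26 mm cube. Round shaft 150 mm long. Origin on the shaft's axis, 55 mm from where the head begins and 95 mm from the tail, over mid-groove (5 mm either way) at the start; +x along the shaft to the head (y, z turn as it rolls). Balance point 12 mm from the origin towards the head. About 0.3 kg.
- punch_cone: Steel pointed punch: shaft 18 mm in diameter, its end a 34 mm long cone running out to a 4 mm tip. Round shaft 150 mm long. Origin on the shaft's axis, 55 mm from where the head begins and 95 mm from the tail, over mid-groove (5 mm either way) at the start; +x along the shaft to the head (y, z turn as it rolls). Balance point 12 mm from the origin away from the head. About 0.3 kg.
- work_rack: Dark wooden rack, fixed, full at the start: base board 130 (x) by 250 (y) by 12 mm thick; four grooves along x, in a row at y = +90, +30, -30, -90 mm (built as the groove_ entries tell). Origin at the centre of the underside, at bench height; z up. All punch heads point to its +x side, roughly away from the robot.
- store_rack: Light wooden rack, fixed, empty at the start; size, axes, origin and four grooves (y = +90, +30, -30, -90 mm) exactly as the work rack, but of light wood. Stands to the left or right of the work rack; each rack is turned up to 23 degrees, +x roughly away from the robot.
- groove_ball: Work-rack groove where the ball-headed punch starts: two fixed dark V blocks, 12 mm thick, 56 mm wide, at x = -32 and +32 mm (52 mm free between). 45 degree V, 40 mm wide at the top (z = 51 mm), bottom at z = 31 mm; a 16 mm shaft rests with its axis at z = 42 mm, an 18 mm one at 44. Origin mid-groove, at the underside's height; x along the groove, y along the row, z up.
- groove_disc: Work-rack groove where the disc-headed punch starts: two fixed dark V blocks, 12 mm thick, 56 mm wide, at x = -32 and +32 mm (52 mm free between). 45 degree V, 40 mm wide at the top (z = 51 mm), bottom at z = 31 mm; a 16 mm shaft rests with its axis at z = 42 mm, an 18 mm one at 44. Origin mid-groove, at the underside's height; x along the groove, y along the row, z up.
- groove_block: Work-rack groove where the block-headed punch starts: two fixed dark V blocks, 12 mm thick, 56 mm wide, at x = -32 and +32 mm (52 mm free between). 45 degree V, 40 mm wide at the top (z = 51 mm), bottom at z = 31 mm; a 16 mm shaft rests with its axis at z = 42 mm, an 18 mm one at 44. Origin mid-groove, at the underside's height; x along the groove, y along the row, z up.
- groove_cone: Work-rack groove where the cone-headed punch starts: two fixed dark V blocks, 12 mm thick, 56 mm wide, at x = -32 and +32 mm (52 mm free between). 45 degree V, 40 mm wide at the top (z = 51 mm), bottom at z = 31 mm; a 16 mm shaft rests with its axis at z = 42 mm, an 18 mm one at 44. Origin mid-groove, at the underside's height; x along the groove, y along the row, z up.

How it is judged (in metres and radians):
At the end, for the whole second after the job is handed in: All four punches at rest and released in the storage rack in reverse order (start groove at y of the work rack: end groove at -y of the storage rack), within 10 mm across, 15 mm along, 0.12 rad of the groove, axis 36.5 to 48.5 mm above the rack's underside (x of punch_ball in the frame of store_rack between -0.015 and 0.015 m and z of punch_ball in the frame of store_rack between 0.0365 and 0.0485 m and angle between the x axis of each of punch_ball, punch_disc, punch_block, punch_cone and the x axis of store_rack, either way round below 0.12 rad and linear speed of each of punch_ball, punch_disc, punch_block, punch_cone below 0.02 m/s and angular speed of each of punch_ball, punch_disc, punch_block, punch_cone below 0.3 rad/s and ((y of groove_ball in the frame of work_rack between 0.07 and 0.11 m and y of punch_ball in the frame of store_rack between -0.1 and -0.08 m) or (y of groove_ball in the frame of work_rack between 0.01 and 0.05 m and y of punch_ball in the frame of store_rack between -0.04 and -0.02 m) or (y of groove_ball in the frame of work_rack between -0.05 and -0.01 m and y of punch_ball in the frame of store_rack between 0.02 and 0.04 m) or (y of groove_ball in the frame of work_rack between -0.11 and -0.07 m and y of punch_ball in the frame of store_rack between 0.08 and 0.1 m)) and x of punch_disc in the frame of store_rack between -0.015 and 0.015 m and z of punch_disc in the frame of store_rack between 0.0365 and 0.0485 m and ((y of groove_disc in the frame of work_rack between 0.07 and 0.11 m and y of punch_disc in the frame of store_rack between -0.1 and -0.08 m) or (y of groove_disc in the frame of work_rack between 0.01 and 0.05 m and y of punch_disc in the frame of store_rack between -0.04 and -0.02 m) or (y of groove_disc in the frame of work_rack between -0.05 and -0.01 m and y of punch_disc in the frame of store_rack between 0.02 and 0.04 m) or (y of groove_disc in the frame of work_rack between -0.11 and -0.07 m and y of punch_disc in the frame of store_rack between 0.08 and 0.1 m)) and x of punch_block in the frame of store_rack between -0.015 and 0.015 m and z of punch_block in the frame of store_rack between 0.0365 and 0.0485 m and ((y of groove_block in the frame of work_rack between 0.07 and 0.11 m and y of punch_block in the frame of store_rack between -0.1 and -0.08 m) or (y of groove_block in the frame of work_rack between 0.01 and 0.05 m and y of punch_block in the frame of store_rack between -0.04 and -0.02 m) or (y of groove_block in the frame of work_rack between -0.05 and -0.01 m and y of punch_block in the frame of store_rack between 0.02 and 0.04 m) or (y of groove_block in the frame of work_rack between -0.11 and -0.07 m and y of punch_block in the frame of store_rack between 0.08 and 0.1 m)) and x of punch_cone in the frame of store_rack between -0.015 and 0.015 m and z of punch_cone in the frame of store_rack between 0.0365 and 0.0485 m and ((y of groove_cone in the frame of work_rack between 0.07 and 0.11 m and y of punch_cone in the frame of store_rack between -0.1 and -0.08 m) or (y of groove_cone in the frame of work_rack between 0.01 and 0.05 m and y of punch_cone in the frame of store_rack between -0.04 and -0.02 m) or (y of groove_cone in the frame of work_rack between -0.05 and -0.01 m and y of punch_cone in the frame of store_rack between 0.02 and 0.04 m) or (y of groove_cone in the frame of work_rack between -0.11 and -0.07 m and y of punch_cone in the frame of store_rack between 0.08 and 0.1 m))); the robot touches nothing.
It fails at once if the ball-headed punch falls onto the bench (height (world z) of punch_ball below 0.017 m).
It fails at once if the disc-headed punch falls onto the bench (height (world z) of punch_disc below 0.017 m).
It fails at once if the block-headed punch falls onto the bench (height (world z) of punch_block below 0.017 m).
It fails at once if the cone-headed punch falls onto the bench (height (world z) of punch_cone below 0.017 m).
It also fails if it takes over 120 s, if anything falls off the work surface, if the arm or the gripper's body presses on something with over 40 N, if the wrist force passes 120 N, or if a joint passes its speed limit or range.

## Working session

There is one attempt and no reset: what is moved stays moved. The work goes in short steps, Python scripts to look and compute and a shell command to move; the robot and the scene stay as the last step left them, time stands still between calls to the robot, and variables do not carry over. Pictures are saved under pics/ and viewed, at most 14 in all, crops included, and the job is handed in when it is done.

```bash
ls; mkdir -p pics
python3 - <<'E'
from workcell import bot
import cv2
o=bot.get_obs();print(o)
for n in("top","side"):
    cv2.imwrite(f"pics/{n}0.png",bot.camera(n)); print(bot.camera_info(n))
E
```

```text
drive.py
pics
workcell.py
{'time': 0.0, 'q': array([7.38538905e+01, 5.01105169e+00, 1.00340121e+01, 9.50998040e+01,
       6.77475312e-04, 9.00006042e+01]), 'qd': array([ 0.07106604, -0.02500523, -0.01361477, -0.11624399,  0.01768474,
        0.0782068 ]), 'joint_efforts': array([-4.09266559e-04, -5.20389318e+01,  4.64801967e+01,  1.63892732e-02,
       -1.08383322e-04, -1.39498491e-05]), 'ee_pos': array([0.15288957, 0.52811391, 0.25557956]), 'tcp_rot': array([-1.79923156e+02, -6.76664409e-04,  1.63853285e+02]), 'wrist_force': array([-0.13100183,  0.31270652, -0.39928829]), 'torque': array([-1.59119273e-05,  1.65528771e-02,  4.12411719e-02]), 'grasp_force': 0.0, 'opening': 0.0854830404110997}
{'mtx': array([[431.63543876,   0.        , 272.50957295],
       [  0.        , 431.63543876, 210.83328485],
       [  0.        ,   0.        ,   1.        ]]), 'k1': -0.12796718820130182, 'extrinsics': array([[ 0.01360138, -0.99988164,  0.00719144,  0.5001359 ],
       [-0.99986604, -0.01353498,  0.00920312, -0.01125243],
       [-0.0091047 , -0.00731565, -0.99993179,  0.8424831 ],
       [ 0.        ,  0.        ,  0.        ,  1.        ]])}
{'mtx': array([[465.66190266,   0.        , 278.4888726 ],
       [  0.        , 465.66190266, 205.68050241],
       [  0.        ,   0.        ,   1.        ]]), 'k1': 0.021800278290118186, 'extrinsics': array([[-0.90639433, -0.3146346 ,  0.28187654,  0.27594713],
       [-0.42210472,  0.70085876, -0.57499966,  0.49012864],
       [-0.01664085, -0.64015785, -0.76806315,  0.72869165],
       [ 0.        ,  0.        ,  0.        ,  1.        ]])}
```

View pics/top0.png

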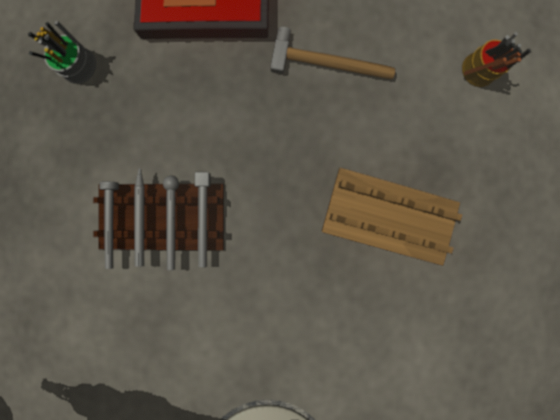

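View pics/side0.png

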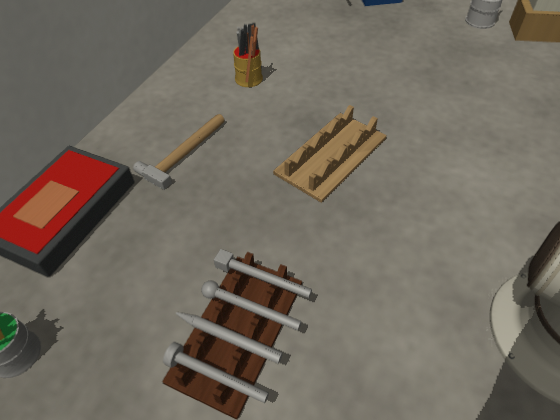

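The work rack is on the left at about (160,215). Left to right it holds disc (col 108), cone (140), ball (171) and block (203). The store rack is on the right at about (392,216), turned clockwise. I'll measure both next.

```bash
cat > h.py <<'E'
import numpy as np, cv2
from workcell import bot
def rays(info,px):
    K=info["mtx"]; k=info["k1"]
    return cv2.undistortPoints(np.float64(px).reshape(-1,1,2),K,np.float64([k,0,0,0])).reshape(-1,2)
def cast(info,px,z):
    T=info["extrinsics"]; r=rays(info,px); d=np.c_[r,np.ones(len(r))]@T[:3,:3].T
    o=T[:3,3]; return o+d*((z-o[2])/d[:,2])[:,None]
def proj(info,P):
    T=np.linalg.inv(info["extrinsics"]); c=np.atleast_2d(P)@T[:3,:3].T+T[:3,3]; s=c[:,:2]/c[:,2:]
    s=s*(1+info["k1"]*(s**2).sum(1,keepdims=True)); K=info["mtx"]; return s*[K[0,0],K[1,1]]+K[:2,2]
def topdown(img,info,x0,x1,y0,y1,z,mm=1.0):
    # rectified picture of plane z: row down=-x, col right=-y, mm per px
    xs=np.arange(x1,x0,-mm/1e3); ys=np.arange(y1,y0,-mm/1e3)
    X,Y=np.meshgrid(xs,ys,indexing="ij"); p=proj(info,np.c_[X.ravel(),Y.ravel(),np.full(X.size,z)]).astype(np.float32)
    return cv2.remap(img,p[:,0].reshape(X.shape),p[:,1].reshape(X.shape),cv2.INTER_CUBIC)
E
python3 - <<'E'
from h import *
img=cv2.imread("pics/top0.png"); I=bot.camera_info("top")
hsv=cv2.cvtColor(img,cv2.COLOR_BGR2HSV)
m=cv2.inRange(hsv,(8,70,60),(25,255,255)); m[:130]=0; m[300:]=0; m[:,:300]=0
c=max(cv2.findContours(m,0,1)[0],key=cv2.contourArea); P=cast(I,c.reshape(-1,2),.012)[:,:2]
r=cv2.minAreaRect(np.float32(P*1000)); print("store",r); print(cv2.boxPoints(r))
# shafts: grey, low saturation bright
m=cv2.inRange(hsv,(0,0,95),(180,60,255)); m[:160]=0; m[290:]=0; m[:,:80]=0;m[:,250:]=0
for c in cv2.findContours(m,0,1)[0]:
    if cv2.contourArea(c)<200: continue
    b=cv2.boundingRect(c); print(b,cv2.contourArea(c))
    k=np.zeros_like(m); cv2.drawContours(k,[c],-1,255,-1); k&=m
    pts=[]
    for row in range(b[1]+22,b[1]+b[3]-3):
        x=np.flatnonzero(k[row]); pts.append(((x.min()+x.max())/2,row,np.ptp(x)+1))
    pts=np.array(pts); W=cast(I,pts[:,:2],.046)
    v=cv2.fitLine(np.float32(W[:,:2]),cv2.DIST_HUBER,0,.01,.01).ravel(); v[:2]*=np.sign(v[0])
    print(" dir deg",np.degrees(np.arctan2(v[1],v[0])),"pt",v[2:],"w",np.median(pts[:,2]),"ends x",cast(I,[(b[0]+b[2]/2,b[1]),(b[0]+b[2]/2,b[1]+b[3])],.042)[:,:2].ravel())
E
```

```text
store ((496.8170166015625, -239.97036743164062), (262.4263000488281, 131.77182006835938), 75.17607879638672)
[[ 399.55322 -349.95944]
 [ 526.9392  -383.6732 ]
 [ 594.0808  -129.9813 ]
 [ 466.69482  -96.26755]]
(80, 160, 170, 130) 20646.5
 dir deg 0.61625063 pt [0.44194075 0.196825  ] w 170.0 ends x [0.59867605 0.19943229 0.35433262 0.19619946]
```

Run:
```python
from h import *
img=cv2.imread("pics/top0.png"); I=bot.camera_info("top")
t=topdown(img,I,.36,.62,.06,.42,.046,.5)
cv2.imwrite("pics/work_td.png",t); print(t.shape)
W=bot.camera_info("wrist");print(W["extrinsics"],W["mtx"])
g=cv2.cvtColor(t,cv2.COLOR_BGR2GRAY); print(g[280,::12])
```

```text
(520, 720, 3)
[[ 2.77407466e-01  9.11666897e-01  3.03164256e-01  7.49517094e-02]
 [ 9.60752359e-01 -2.63215542e-01 -8.75927161e-02  5.51312553e-01]
 [-5.78357751e-05  3.15564647e-01 -9.48904078e-01  3.74270011e-01]
 [ 0.00000000e+00  0.00000000e+00  0.00000000e+00  1.00000000e+00]] [[362.76687025   0.         281.36733467]
 [  0.         362.76687025 211.65282904]
 [  0.           0.           1.        ]]
[ 88  89  90  90  91  94  96  94  94  96  98 100  99  98  96  96  46  40
 107 110  56  41  32  22  25  42  44  45 123 111  58  40  23  26  29  46
  45  45 106 115  60  34  28  29  45  47  46  45 103 116  59  32  31  35
  47  45  62  95  93  91]
```

View pics/work_td.png

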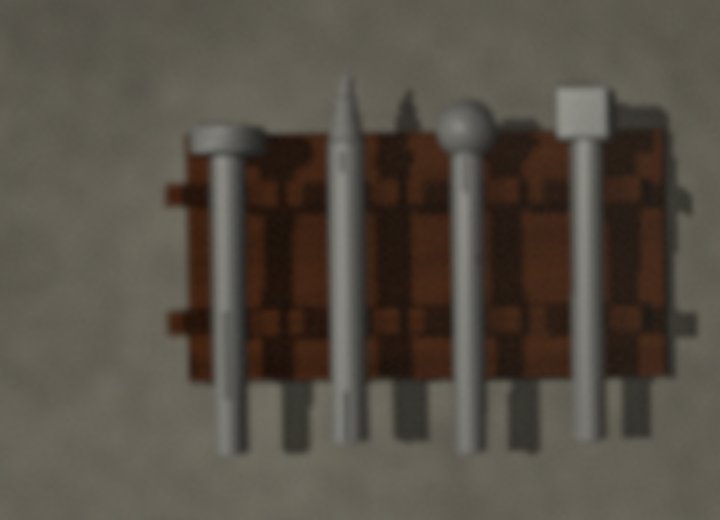

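The rectified view (0.5 mm/px) shows the shafts at columns 228, 346, 468 and 589, with tails at rows 452, 442, 452 and 438. The spacing is 60 mm, as it should be. Next I'll fit the lines.

Run:
```python
from h import *
t=cv2.imread("pics/work_td.png"); h=cv2.cvtColor(t,cv2.COLOR_BGR2HSV); g=cv2.cvtColor(t,cv2.COLOR_BGR2GRAY)
m=((h[...,1]<90)&(g>70))
for n,c in dict(disc=228,cone=346,ball=468,block=589).items():
    p=[]
    for r in range(215,372):
        x=np.flatnonzero(m[r,c-28:c+28])
        if len(x)>20: p.append((.62-r*.0005,.42-(c-28+(x.min()+x.max())/2)*.0005,np.ptp(x)/2))
    p=np.array(p); k=np.polyfit(p[:,0]-.49,p[:,1],1); print(n,"y@x=.49",k[1].round(4),"deg",np.degrees(np.arctan(k[0])).round(2),"width mm",np.median(p[:,2]),len(p))
# rack edges: brown
b=((h[...,1]>110)&(g<75)).astype(np.uint8)*255
b[:,:0]=0; pts=cv2.findNonZero(b); print(cv2.minAreaRect(pts),cv2.boundingRect(pts))
```

```text
disc y@x=.49 0.3081 deg 0.43 width mm 12.0 157
cone y@x=.49 0.2488 deg 0.64 width mm 13.5 157
ball y@x=.49 0.1879 deg 0.48 width mm 12.0 157
block y@x=.49 0.1279 deg -0.0 width mm 13.0 157
((416.6162109375, 255.49819946289062), (247.20285034179688, 495.42108154296875), 89.11176300048828) (168, 132, 498, 249)
```

```bash
cat >> h.py <<'E'
def togo(x,y,z,yaw):
    o=bot.get_obs(); p=o["ee_pos"]; r=o["tcp_rot"]; a=np.radians(r[2]); d=np.array([x,y,z])-p
    dy=(yaw-r[2]+180)%360-180
    print("t %.1f"%o["time"],"shift",np.round([d[0]*np.cos(a)+d[1]*np.sin(a), d[0]*np.sin(a)-d[1]*np.cos(a), -d[2]],4),"turn",round(-dy,2),"rpy",np.round(r,1),"q",np.round(o["q"],1))
S0=np.array([.4984,-.2340]); SY=-14.8
def store(x,y,c=None,yaw=None):
    a=np.radians(SY if yaw is None else yaw); c=S0 if c is None else c
    return c+[x*np.cos(a)-y*np.sin(a), x*np.sin(a)+y*np.cos(a)]
E
python3 - <<'E'
from h import *
img=cv2.imread("pics/top0.png"); I=bot.camera_info("top")
t=topdown(img,I,.38,.62,-.41,-.06,.051,.5)
for gy in(-.09,-.03,.03,.09):
  for x in(-.038,-.026,.026,.038):
    for s in(-.028,.028):
        p=store(x,gy+s); cv2.circle(t,(int((-.06-p[1])*2000),int((.62-p[0])*2000)),2,(255,255,0),-1)
cv2.imwrite("pics/store_td.png",t)
togo(.495,.3067,.16,180.5)
E
```

```text
t 0.1 shift [-0.3902 -0.1176  0.0956] turn -16.65 rpy [-179.9   -0.   163.9] q [73.9  5.  10.  95.1  0.  90. ]
```

View pics/store_td.png

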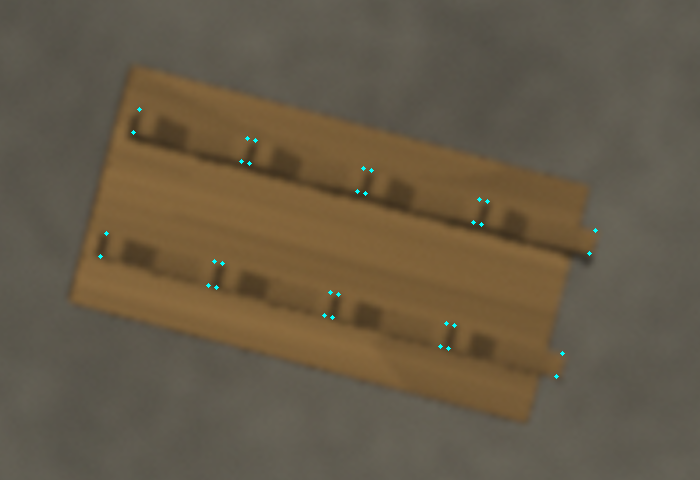

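The predicted block corners (cyan) fall on the real block gaps and the right-hand ends (about 592,242), so the store pose is good. Moving to the disc punch.

The rows are not in the units I measure in: shifts go in units of 20 mm. I convert before sending: -0.04 m is -2, 0.04 m is 2.

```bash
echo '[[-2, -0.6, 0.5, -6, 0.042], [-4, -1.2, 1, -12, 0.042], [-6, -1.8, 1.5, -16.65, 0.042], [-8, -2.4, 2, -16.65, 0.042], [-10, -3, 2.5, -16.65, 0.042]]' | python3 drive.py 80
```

```text
refused: ROWS must be a list holding one list of rows, three levels of brackets. Nothing was moved.
```

The call was refused and nothing moved: it wants a list holding one list of rows, three levels of brackets. Same move again in that form.

```bash
echo '[[[-2, -0.6, 0.5, -6, 0.042], [-4, -1.2, 1, -12, 0.042], [-6, -1.8, 1.5, -16.65, 0.042], [-8, -2.4, 2, -16.65, 0.042], [-10, -3, 2.5, -16.65, 0.042]]]' | python3 drive.py 80
python3 - <<'E'
from h import *
togo(.495,.3067,.16,180.5)
E
```

```text
time: 0.52
ee_pos: [0.3243, 0.4171, 0.2071]
tcp_rot: [-180.0, -0.0, -179.4]
wrist_force: [0.9, 1.8, -0.5]
opening: 0.0421
grasp_force: 0.0
t 0.5 shift [-0.1696 -0.112   0.0471] turn 0.07 rpy [-180.    -0.  -179.4] q [52.1  1.3  0.7 89.5 -0.  51.6]
```

```bash
echo '[[[-1.7, -1.1, 0.5, 0, 0.042], [-3.4, -2.2, 1, 0, 0.042], [-5.1, -3.3, 1.5, 0, 0.042], [-6.8, -4.4, 2, 0, 0.042], [-8.3, -5.5, 2.35, 0, 0.042]]]' | python3 drive.py; echo '[[[0, 0, 0, 0, 0.042], [0, 0, 0, 0, 0.042]]]' | python3 drive.py
python3 - <<'E'
from h import *
togo(.495,.3067,.048,180.5)
cv2.imwrite("pics/w1.png",bot.camera("wrist"))
E
```

```text
time: 0.93
ee_pos: [0.4916, 0.3082, 0.1594]
tcp_rot: [-180.0, -0.1, -179.5]
wrist_force: [-0.4, 0.2, -0.4]
opening: 0.0421
grasp_force: 0.0
time: 1.1
ee_pos: [0.491, 0.3082, 0.1595]
tcp_rot: [-179.9, -0.1, -179.7]
wrist_force: [-0.2, 0.0, -0.0]
opening: 0.0417
grasp_force: 0.0
t 1.1 shift [-0.004  -0.0016  0.1115] turn -0.19 rpy [-1.799e+02 -1.000e-01 -1.797e+02] q [32.1  8.3  3.  84.8  0.  31.8]
```

View pics/w1.png

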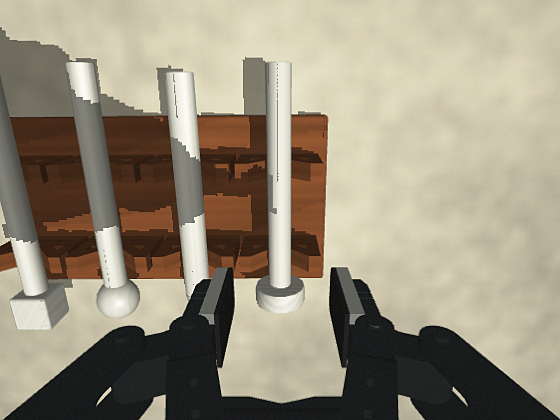

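The shaft is centred between the open fingers (column 280, fingers at 232 and 332). I'll check the shaft line by ray cast, then descend.

Run:
```python
from h import *
I=bot.camera_info("wrist"); P=cast(I,[(268,70),(291,70),(269,270),(290,270),(257,285)],.042)
print(P.round(4)); print(((P[0]+P[1])/2).round(4),((P[2]+P[3])/2).round(4))
```

```text
[[0.3967 0.3011 0.042 ]
 [0.3966 0.3152 0.042 ]
 [0.5324 0.3014 0.042 ]
 [0.5323 0.3166 0.042 ]
 [0.5448 0.2925 0.042 ]]
[0.3967 0.3082 0.042 ] [0.5324 0.309  0.042 ]
```

```bash
echo '[[[-0.1, 0, 1.75, 0, 0.042], [-0.2, 0, 3.5, 0, 0.042], [-0.2, 0, 5, 0, 0.042], [-0.2, 0, 5.55, 0, 0.042], [-0.2, 0, 5.55, 0, 0.042]]]' | python3 drive.py && echo '[[[0, 0, 0, 0, 0], [0, 0, 0, 0, 0], [0, 0, 0, 0, 0], [0, 0, 0, 0, 0]]]' | python3 drive.py 80
```

```text
time: 1.57
ee_pos: [0.4918, 0.3099, 0.0473]
tcp_rot: [-179.9, -0.2, -179.4]
wrist_force: [0.0, 0.0, -0.7]
opening: 0.0422
grasp_force: 0.0
time: 1.9
ee_pos: [0.4945, 0.3072, 0.0526]
tcp_rot: [-179.7, 0.1, -179.6]
wrist_force: [-3.4, -20.4, 8.0]
opening: 0.0135
grasp_force: 77.9
```

In the tool's units: -0.02 m is -1, -0.01 m is -0.5.

```bash
echo '[[[0, 0, 0, 0, 0], [0, 0, 0, 0, 0]]]' | python3 drive.py && echo '[[[0, 0, -0.5, 0, 0], [0, 0, -1, 0, 0], [0, 0, -1, 0, 0]]]' | python3 drive.py
```

```text
time: 2.07
ee_pos: [0.4945, 0.3072, 0.0525]
tcp_rot: [-179.7, 0.1, -179.6]
wrist_force: [-2.9, -20.9, 10.1]
opening: 0.0132
grasp_force: 77.9
time: 2.32
ee_pos: [0.4956, 0.3111, 0.0739]
tcp_rot: [179.8, 0.3, -179.5]
wrist_force: [1.1, 0.5, -2.6]
opening: 0.0131
grasp_force: 78.2
```

In the tool's units: -0.08 m is -4, -0.06 m is -3.

```bash
echo '[[[0, 0, -1.5, 0, 0], [0, 0, -3, 0, 0], [0, 0, -4, 0, 0], [0, 0, -4, 0, 0], [0, 0, -4, 0, 0]]]' | python3 drive.py
python3 - <<'E'
from h import *
cv2.imwrite("pics/s1.png",cv2.resize(bot.camera("side")[180:400,120:340],None,fx=2,fy=2))
p=store(.0055,-.09);togo(*p,.14,165.2)
E
```

```text
time: 2.73
ee_pos: [0.4948, 0.3107, 0.1512]
tcp_rot: [179.9, 0.2, -179.5]
wrist_force: [-0.5, -0.3, -2.9]
opening: 0.0135
grasp_force: 78.4
t 2.8 shift [ 0.0192 -0.6325  0.0095] turn 15.32 rpy [ 180.     0.  -179.5] q [32.1  8.7  2.4 83.6  0.  31.6]
```

View pics/s1.png

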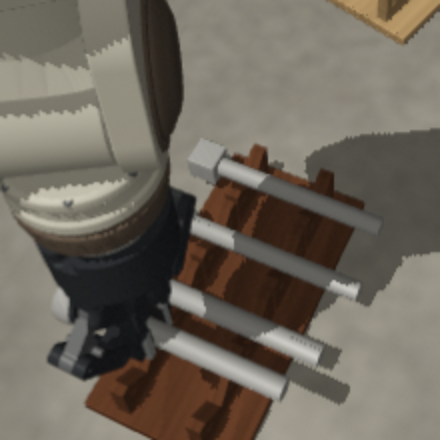

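Run:
```python
from h import *
I=bot.camera_info("wrist"); o=bot.get_obs(); cv2.imwrite("pics/w2.png",bot.camera("wrist"))
a=np.radians(o["tcp_rot"][2]); u=-np.array([np.cos(a),np.sin(a),0]) # toward head
print(o["ee_pos"])
for org in(-.008,-.004,0):
  for dz in(0,.004):
    C=o["ee_pos"]+[0,0,-.006-dz]+u*org
    print(org,dz,proj(I,[C-u*.095,C+u*.055]).round(1).ravel())
```

```text
[0.49414398 0.3102237  0.14951104]
-0.008 0 [279.2  16.6 279.6 399. ]
-0.008 0.004 [279.3  19.  279.7 391.8]
-0.004 0 [279.2  30.9 279.6 406. ]
-0.004 0.004 [279.3  32.8 279.7 398.8]
0 0 [279.2  44.9 279.6 413. ]
0 0.004 [279.3  46.4 279.7 405.6]
```

View pics/w2.png

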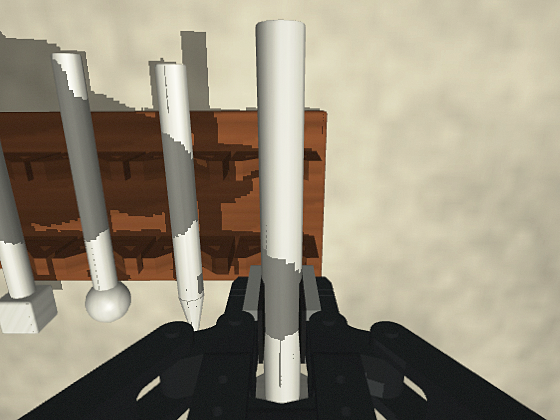

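Run:
```python
from h import *
I=bot.camera_info("wrist"); o=bot.get_obs(); T=np.linalg.inv(I["extrinsics"])
a=np.radians(o["tcp_rot"][2]); u=-np.array([np.cos(a),np.sin(a),0]); v=np.array([-u[1],u[0],0])
for tilt in(-8,-4,0,4):
  for dz in(0,.004):
    t=np.radians(tilt); U=u*np.cos(t)+np.array([0,0,np.sin(t)])
    C=o["ee_pos"]+[0,0,-.006-dz]
    out=[]
    for s in(-.09,-.05,-.02):
        q=proj(I,[C+U*s-v*.008,C+U*s+v*.008]); out.append((round(q[:,1].mean()),round(abs(q[0,0]-q[1,0]),1)))
    print(tilt,dz,out)
g=cv2.cvtColor(cv2.imread("pics/w2.png"),cv2.COLOR_BGR2HSV)
for r in(40,60,90,130,170,200,225): 
    m=np.flatnonzero((g[r,235:330,1]<30)|0)+235
    print(r,[int(m.min()),int(m.max())] if len(m) else None, end=' ')
```

```text
-8 0 [(62, np.float64(55.7)), (190, np.float64(47.7)), (265, np.float64(43.0))]
-8 0.004 [(63, np.float64(53.8)), (187, np.float64(46.2)), (260, np.float64(41.8))]
-4 0 [(61, np.float64(52.8)), (187, np.float64(46.5)), (263, np.float64(42.6))]
-4 0.004 [(62, np.float64(51.0)), (184, np.float64(45.1)), (258, np.float64(41.4))]
0 0 [(62, np.float64(50.1)), (184, np.float64(45.3)), (261, np.float64(42.2))]
0 0.004 [(63, np.float64(48.5)), (181, np.float64(44.0)), (256, np.float64(41.0))]
4 0 [(64, np.float64(47.6)), (182, np.float64(44.1)), (259, np.float64(41.8))]
4 0.004 [(65, np.float64(46.2)), (179, np.float64(42.9)), (255, np.float64(40.7))]
40 [256, 304] 60 [257, 304] 90 [257, 304] 130 [258, 303] 170 [259, 302] 200 [260, 302] 225 [261, 324]
```

```bash
echo '[[[0, -2, 0, 0, 0], [0, -4, 0, 0, 0], [0, -6, 0, 0, 0], [0, -8, 0, 0, 0], [0, -10, 0, 0, 0]]]' | python3 drive.py; echo '[[[0, -2, 0, 0, 0], [0, -4, 0, 0, 0], [0, -6, 0, 0, 0], [0, -8, 0, 0, 0], [0, -10, 0, 0, 0]]]' | python3 drive.py;echo '[[[0, -2, 0, 4, 0], [0, -4, 0, 8, 0], [0, -6, 0, 12, 0], [0, -8, 0, 15.3, 0], [0, -8, 0, 15.3, 0]]]' | python3 drive.py
python3 - <<'E'
from h import *
togo(*store(.006,-.09),.11,165.2)
E
```

```text
time: 3.25
ee_pos: [0.4948, 0.1082, 0.1479]
tcp_rot: [-180.0, -0.1, -179.5]
wrist_force: [1.2, 0.7, -2.9]
opening: 0.0132
grasp_force: 78.8
time: 3.67
ee_pos: [0.4966, -0.0918, 0.1482]
tcp_rot: [180.0, -0.1, -179.5]
wrist_force: [0.9, 0.0, -2.7]
opening: 0.0134
grasp_force: 78.8
time: 4.08
ee_pos: [0.4979, -0.2556, 0.1474]
tcp_rot: [-179.9, -0.1, 164.7]
wrist_force: [-1.2, 1.4, -2.5]
opening: 0.0138
grasp_force: 79.1
t 4.1 shift [-0.0015 -0.069   0.0374] turn -0.48 rpy [-1.799e+02 -1.000e-01  1.647e+02] q [-27.1   5.6  -1.3  83.2  -0.1 -11.8]
```

In the tool's units: -0.069 m is -3.45, 0.037 m is 1.85.

```bash
echo '[[[0, -1.75, 0, 0, 0], [-0.075, -3.45, 0, 0, 0], [-0.075, -3.45, 1, 0, 0], [-0.075, -3.45, 1.85, 0, 0], [-0.075, -3.45, 1.85, 0, 0]]]' | python3 drive.py;  python3 - <<'E'
from h import *
togo(*store(.006,-.09),.055,165.2)
I=bot.camera_info("wrist"); im=bot.camera("wrist")
for gy in(-.09,-.03):
  for x in(-.038,-.026,.026,.038):
    for s in(-.028,-.02,.02,.028):
      p=store(x,gy+s); q=proj(I,[*p,.051])[0]; cv2.circle(im,tuple(int(v) for v in q),2,(255,255,0),-1)
cv2.imwrite("pics/w3.png",im)
E
```

```text
time: 4.5
ee_pos: [0.4807, -0.3164, 0.1074]
tcp_rot: [179.9, -0.4, 165.1]
wrist_force: [-0.7, -0.0, -3.9]
opening: 0.0132
grasp_force: 79.4
t 4.5 shift [-0.0021 -0.0058  0.0524] turn -0.05 rpy [179.9  -0.4 165.1] q [-33.4   8.5  -2.5  79.4   0.  -18.5]
```

View pics/w3.png

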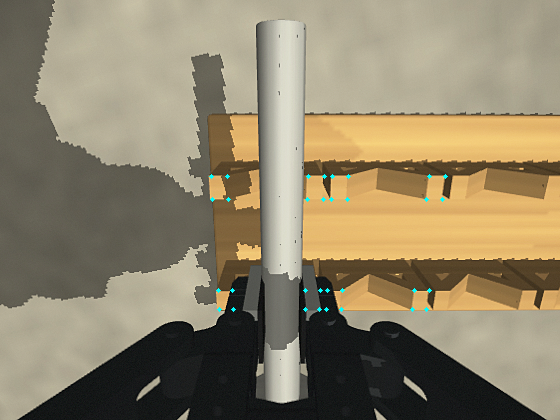

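The block-corner markers lie on the real blocks within about 2 px, and the shaft is level and parallel to the groove. Lowering and releasing.

```bash
echo '[[[-0.1, -0.25, 0, 0, 0], [-0.1, -0.25, 1, 0, 0], [-0.1, -0.25, 1.75, 0, 0], [-0.1, -0.25, 2.3, 0, 0], [-0.1, -0.25, 2.3, 0, 0]]]' | python3 drive.py;  python3 - <<'E'
from h import *
togo(*store(.006,-.09),.054,165.2)
E
```

```text
time: 4.97
ee_pos: [0.483, -0.3219, 0.065]
tcp_rot: [180.0, -0.1, 165.2]
wrist_force: [-0.8, 0.0, -3.6]
opening: 0.0134
grasp_force: 79.5
t 5.0 shift [ 0.0015 -0.0011  0.011 ] turn 0.03 rpy [ 1.800e+02 -1.000e-01  1.652e+02] q [-33.7   9.9  -5.7  74.6  -0.  -18.9]
```

In the tool's units: 0.01 m is 0.5, 0.005 m is 0.25.

```bash
echo '[[[0, 0, 0.25, 0, 0], [0.05, 0, 0.5, 0, 0], [0.05, 0, 0.5, 0, 0], [0.05, 0, 0.5, 0, 0]]]' | python3 drive.py;  echo '[[[0, 0, 0, 0, 0.03], [0, 0, 0, 0, 0.036], [0, 0, 0, 0, 0.036], [0, 0, 0, 0, 0.036], [0, 0, 0, 0, 0.036]]]' | python3 drive.py
```

```text
time: 5.3
ee_pos: [0.4826, -0.3223, 0.0572]
tcp_rot: [-180.0, 0.0, 165.2]
wrist_force: [0.6, -0.8, -2.3]
opening: 0.0129
grasp_force: 79.5
time: 5.72
ee_pos: [0.4827, -0.3224, 0.0571]
tcp_rot: [-180.0, 0.0, 165.2]
wrist_force: [0.4, -0.3, -0.2]
opening: 0.0361
grasp_force: 0.0
```

In the tool's units: -0.1 m is -5, -0.06 m is -3.

```bash
echo '[[[0, 0, -1.5, 0, 0.04], [0, 0, -3, 0, 0.04], [0, 0, -5, 0, 0.04], [0, 0, -5, 0, 0.04], [0, 0, -5, 0, 0.04]]]' | python3 drive.py;  python3 - <<'E'
from h import *
cv2.imwrite("pics/w4.png",bot.camera("wrist")); I=bot.camera_info("wrist")
print(proj(I,[[*store(-.095,-.09),.042],[*store(.055,-.09),.042]]).round(0))
togo(.484,.249,.16,180.5)
E
```

```text
time: 6.13
ee_pos: [0.4837, -0.323, 0.1597]
tcp_rot: [-179.9, 0.3, 165.2]
wrist_force: [0.0, -0.1, -1.4]
opening: 0.0401
grasp_force: 0.0
[[280.  53.]
 [280. 278.]]
t 6.2 shift [ 0.1449  0.5528 -0.0025] turn -15.3 rpy [-1.800e+02  1.000e-01  1.652e+02] q [-33.7   8.2   2.7  84.4  -0.  -18.9]
```

View pics/w4.png

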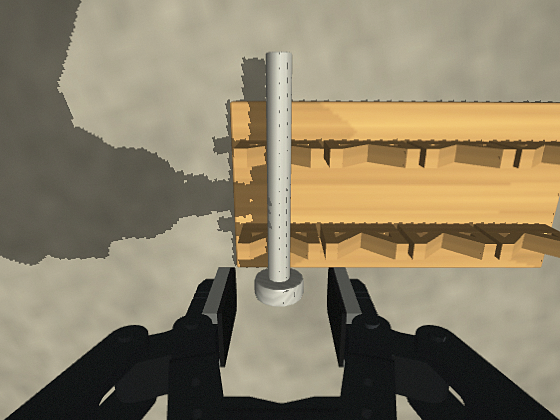

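The disc punch sits in the rightmost groove: tail at row 53 and head face at about row 280, both as predicted. Next is the cone.

In the tool's units: 0.04 m is 2, 0.19 m is 9.5.

```bash
echo '[[[0.5, 1.9, 0, -5, 0.042], [1, 3.8, 0, -10, 0.042], [1.5, 5.7, 0, -15.3, 0.042], [2, 7.6, 0, -15.3, 0.042], [2.5, 9.5, 0, -15.3, 0.042]]]' | python3 drive.py; echo '[[[0, 2, 0, 0, 0.042], [0, 4, 0, 0, 0.042], [0, 6, 0, 0, 0.042], [0, 8, 0, 0, 0.042], [0, 10, 0, 0, 0.042]]]' | python3 drive.py; echo '[[[0, 2, 0, 0, 0.042], [0, 4, 0, 0, 0.042], [0, 6, 0, 0, 0.042], [0, 7.5, 0, 0, 0.042], [0, 7.5, 0, 0, 0.042]]]' | python3 drive.py
python3 - <<'E'
from h import *
togo(.485,.249,.16,180.5)
E
```

```text
time: 6.6
ee_pos: [0.4817, -0.124, 0.155]
tcp_rot: [180.0, -0.1, -179.5]
wrist_force: [0.7, 0.1, 0.4]
opening: 0.0422
grasp_force: 0.0
time: 7.02
ee_pos: [0.4799, 0.076, 0.1553]
tcp_rot: [-180.0, -0.1, -179.5]
wrist_force: [1.3, -1.1, 0.7]
opening: 0.0417
grasp_force: 0.0
time: 7.43
ee_pos: [0.4786, 0.2285, 0.1546]
tcp_rot: [180.0, -0.1, -179.2]
wrist_force: [-0.9, -0.3, 0.8]
opening: 0.0422
grasp_force: 0.0
t 7.4 shift [-0.0067  0.0205 -0.0054] turn 0.25 rpy [ 1.800e+02 -1.000e-01 -1.792e+02] q [25.5  1.6 -4.7 83.8  0.1 24.7]
```

```bash
cat >> h.py <<'E'
def shaft(z,half=45):
    I=bot.camera_info("wrist"); im=bot.camera("wrist"); h=cv2.cvtColor(im,cv2.COLOR_BGR2HSV)
    for r in(120,130,140,200,210,220):   # rows over the brown board: steel has little saturation
        m=np.flatnonzero(h[r,280-half:280+half,1]<60)+280-half
        if len(m): print(r,m.min(),m.max(),cast(I,[((m.min()+m.max())/2,r)],z)[0,:2].round(4),end='; ')
    # tail: going up the centre column, last bright pixel
    col=im[:150,280-3:280+3].mean((1,2)); print("\ncol",col[30:110:4].round(0)); return im
E
echo '[[[-0.2, 0.5, -0.15, 0.2, 0.042], [-0.335, 1, -0.27, 0.2, 0.042], [-0.335, 1, -0.27, 0.2, 0.042], [-0.335, 1, -0.27, 0.2, 0.042]]]' | python3 drive.py
python3 - <<'E'
from h import *
im=shaft(.044); cv2.imwrite("pics/w5.png",im)
togo(.485,.249,.05,180.5)
E
```

```text
time: 7.77
ee_pos: [0.4865, 0.2439, 0.162]
tcp_rot: [-180.0, -0.0, -179.7]
wrist_force: [-1.3, -0.7, -1.0]
opening: 0.0418
grasp_force: 0.0
120 235 324 [0.4228 0.2432]; 130 271 298 [0.429  0.2464]; 140 272 298 [0.4353 0.2468]; 200 273 298 [0.4757 0.2475]; 210 273 298 [0.4828 0.2476]; 220 273 297 [0.4901 0.2473]; 
col [223. 225. 226. 228. 228. 226. 224. 223. 224. 223. 224. 226. 228. 225.
 226. 225. 225. 225. 226. 225.]
t 7.8 shift [0.0014 0.0054 0.112 ] turn -0.24 rpy [-180.    -0.  -179.7] q [26.6  3.3 -2.1 84.6 -0.  26.4]
```

```bash
echo '[[[0, 0.18, 1.5, -0.3, 0.042], [0, 0.18, 3, -0.3, 0.042], [0, 0.18, 4.5, -0.3, 0.042], [0, 0.18, 5.45, -0.3, 0.042], [0, 0.18, 5.45, -0.3, 0.042]]]' | python3 drive.py && echo '[[[0, 0, 0, 0, 0.02], [0, 0, 0, 0, 0], [0, 0, 0, 0, 0], [0, 0, 0, 0, 0], [0, 0, 0, 0, 0]]]' | python3 drive.py 80
```

```text
time: 8.23
ee_pos: [0.484, 0.2458, 0.0488]
tcp_rot: [-179.8, -0.3, -179.5]
wrist_force: [0.1, 0.3, -0.3]
opening: 0.0421
grasp_force: 0.0
time: 8.65
ee_pos: [0.4869, 0.2468, 0.0553]
tcp_rot: [-179.9, 0.1, -179.5]
wrist_force: [-0.4, -7.6, 2.3]
opening: 0.0155
grasp_force: 78.0
```

In the tool's units: -0.03 m is -1.5, -0.1 m is -5.

```bash
echo '[[[0, 0, -0.5, 0, 0], [0, 0, -1.5, 0, 0], [0, 0, -3, 0, 0], [0, 0, -4.5, 0, 0], [0, 0, -5, 0, 0]]]' | python3 drive.py; echo '[[[0, -2, 0, 0, 0], [0, -4, 0, 0, 0], [0, -6, 0, 0, 0], [0, -8, 0, 0, 0], [0, -10, 0, 0, 0]]]' | python3 drive.py; echo '[[[0, -2, 0, 0, 0], [0, -4, 0, 0, 0], [0, -6, 0, 0, 0], [0, -8, 0, 0, 0], [0, -10, 0, 0, 0]]]' | python3 drive.py;echo '[[[0, -1, 0, 5, 0], [0, -2, 0, 10, 0], [0, -3, 0, 15.3, 0], [0, -3.5, 0, 15.3, 0], [0, -3.5, 0, 15.3, 0]]]' | python3 drive.py
python3 - <<'E'
from h import *
togo(*store(-.007,-.03),.11,165.2)
E
```

```text
time: 9.07
ee_pos: [0.4878, 0.2486, 0.1597]
tcp_rot: [179.8, 0.4, -179.4]
wrist_force: [0.6, 0.4, -1.6]
opening: 0.0154
grasp_force: 78.4
time: 9.48
ee_pos: [0.4882, 0.0463, 0.1541]
tcp_rot: [180.0, 0.1, -179.4]
wrist_force: [1.4, -0.2, -3.1]
opening: 0.0151
grasp_force: 78.8
time: 9.9
ee_pos: [0.4902, -0.1542, 0.1541]
tcp_rot: [-180.0, 0.1, -179.4]
wrist_force: [1.4, 0.6, -1.5]
opening: 0.0153
grasp_force: 78.8
time: 10.32
ee_pos: [0.4912, -0.2238, 0.1535]
tcp_rot: [-180.0, 0.0, 165.3]
wrist_force: [-0.3, 1.0, -2.4]
opening: 0.0152
grasp_force: 78.9
t 10.3 shift [-0.0025 -0.038   0.0435] turn 0.12 rpy [-180.     0.   165.3] q [-24.5   2.7  -3.7  83.6  -0.   -9.8]
```

```bash
echo '[[[-0.05, -1, 0, 0, 0], [-0.125, -1.9, 0, 0, 0], [-0.125, -1.9, 1, 0, 0], [-0.125, -1.9, 2.15, 0, 0], [-0.125, -1.9, 2.15, 0, 0]]]' | python3 drive.py; echo '[[[0, 0, 0, 0, 0], [0, 0, 0, 0, 0]]]' | python3 drive.py
python3 - <<'E'
from h import *
togo(*store(-.007,-.03),.057,165.2)
cv2.imwrite("pics/w6.png",bot.camera("wrist"))
E
```

```text
time: 10.73
ee_pos: [0.4824, -0.258, 0.1064]
tcp_rot: [179.9, -0.3, 165.5]
wrist_force: [-1.0, 1.4, -3.5]
opening: 0.0154
grasp_force: 79.0
time: 10.9
ee_pos: [0.4844, -0.259, 0.1115]
tcp_rot: [-180.0, 0.1, 165.4]
wrist_force: [-0.2, 0.1, -1.1]
opening: 0.0154
grasp_force: 79.0
t 10.9 shift [-0.0002 -0.0023  0.0545] turn 0.22 rpy [-1.800e+02  1.000e-01  1.654e+02] q [-28.1   4.5  -6.5  79.    0.  -13.6]
```

View pics/w6.png

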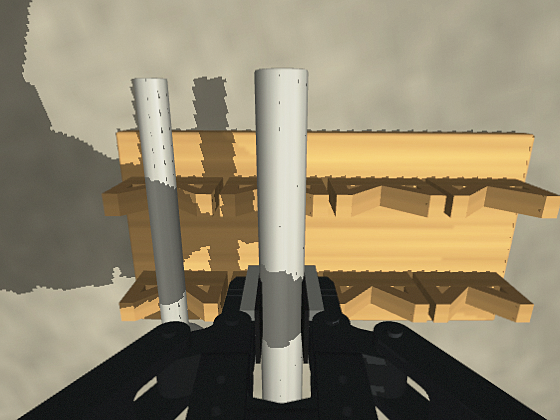

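The cone is level and aligned over the second groove, with its tail at row 68 (offset about +7.5 mm, as planned). Lowering.

```bash
echo '[[[0, -0.1, 1, 0.2, 0], [0, -0.1, 1.75, 0.2, 0], [0, -0.1, 2.35, 0.2, 0], [0, -0.1, 2.65, 0.2, 0], [0, -0.1, 2.65, 0.2, 0]]]' | python3 drive.py; echo '[[[0, 0, 0, 0, 0], [0, 0, 0, 0, 0]]]' | python3 drive.py; echo '[[[0, 0, 0, 0, 0.03], [0, 0, 0, 0, 0.036], [0, 0, 0, 0, 0.036], [0, 0, 0, 0, 0.036]]]' | python3 drive.py;echo '[[[0, 0, -1.5, 0, 0.04], [0, 0, -3, 0, 0.04], [0, 0, -5, 0, 0.04], [0, 0, -5, 0, 0.04], [0, 0, -5, 0, 0.04]]]' | python3 drive.py;  python3 - <<'E'
from h import *
togo(.496,.1875,.16,180.5)
E
```

```text
time: 11.37
ee_pos: [0.4834, -0.2615, 0.0572]
tcp_rot: [-180.0, 0.0, 165.1]
wrist_force: [0.3, -0.1, -2.3]
opening: 0.0152
grasp_force: 79.0
time: 11.53
ee_pos: [0.4839, -0.2615, 0.0581]
tcp_rot: [-180.0, 0.1, 165.1]
wrist_force: [1.0, -0.0, -2.9]
opening: 0.0151
grasp_force: 79.0
time: 11.87
ee_pos: [0.4836, -0.2615, 0.0576]
tcp_rot: [-180.0, 0.0, 165.1]
wrist_force: [-0.3, 0.1, -0.4]
opening: 0.036
grasp_force: 0.0
time: 12.28
ee_pos: [0.4846, -0.2621, 0.16]
tcp_rot: [-179.9, 0.3, 165.1]
wrist_force: [0.5, 0.6, -1.4]
opening: 0.0401
grasp_force: 0.0
t 12.3 shift [ 0.1045  0.4374 -0.    ] turn -15.4 rpy [-179.9    0.3  165.1] q [-28.4   4.   -1.7  84.1   0.  -13.5]
```

Now the ball punch.

In the tool's units: 0.18 m is 9, 0.15 m is 7.5.

```bash
echo '[[[0.5, 1.9, 0, -5, 0.042], [1, 3.8, 0, -10, 0.042], [1.5, 5.7, 0, -15.4, 0.042], [1.75, 7.5, 0, -15.4, 0.042], [1.75, 9, 0, -15.4, 0.042]]]' | python3 drive.py; echo '[[[0, 2, 0, 0, 0.042], [0, 4, 0, 0, 0.042], [0, 6, 0, 0, 0.042], [0, 8, 0, 0, 0.042], [0, 10, 0, 0, 0.042]]]' | python3 drive.py; echo '[[[0, 0, 0, 0, 0.042], [0, 0, 0, 0, 0.042]]]' | python3 drive.py
python3 - <<'E'
from h import *
togo(.496,.1875,.16,180.5)
E
```

```text
time: 12.7
ee_pos: [0.4948, -0.0762, 0.1561]
tcp_rot: [180.0, -0.1, -179.4]
wrist_force: [0.3, -0.6, -0.1]
opening: 0.042
grasp_force: 0.0
time: 13.12
ee_pos: [0.4932, 0.1233, 0.156]
tcp_rot: [-180.0, -0.1, -179.5]
wrist_force: [1.1, -0.1, 0.1]
opening: 0.0421
grasp_force: 0.0
time: 13.28
ee_pos: [0.4933, 0.1233, 0.1558]
tcp_rot: [-180.0, -0.1, -179.3]
wrist_force: [0.4, -0.6, 0.4]
opening: 0.0418
grasp_force: 0.0
t 13.3 shift [-0.0035  0.0641 -0.0042] turn 0.24 rpy [-1.800e+02 -1.000e-01 -1.793e+02] q [14.  -1.4 -7.6 83.9 -0.  13.3]
```

In the tool's units: 0.064 m is 3.2, 0.032 m is 1.6.

```bash
echo '[[[-0.1, 1.6, 0, 0, 0.042], [-0.175, 3.2, -0.2, 0, 0.042], [-0.175, 3.2, -0.2, 0, 0.042], [-0.175, 3.2, -0.2, 0, 0.042]]]' | python3 drive.py
python3 - <<'E'
from h import *
im=shaft(.042)
togo(.496,.1875,.0525,180.5)
E
```

```text
time: 13.62
ee_pos: [0.497, 0.1854, 0.1604]
tcp_rot: [-180.0, -0.1, -179.5]
wrist_force: [0.2, 0.1, 0.0]
opening: 0.0418
grasp_force: 0.0
120 271 295 [0.4332 0.1865]; 130 271 295 [0.4394 0.1866]; 140 272 295 [0.4457 0.187 ]; 200 272 294 [0.4862 0.1871]; 210 272 294 [0.4934 0.1872]; 220 272 294 [0.5007 0.1873]; 
col [223. 223. 224. 224. 224. 223. 224. 224. 223. 224. 224. 225. 225. 226.
 226. 226. 226. 226. 226. 226.]
t 13.7 shift [0.0009 0.0029 0.1079] turn -0.01 rpy [-1.799e+02 -1.000e-01 -1.795e+02] q [20.4  1.5 -4.2 84.4 -0.  19.9]
```

In the tool's units: 0.107 m is 5.35, 0.09 m is 4.5.

```bash
echo '[[[0.05, 0.1, 1.5, 0, 0.042], [0.05, 0.1, 3, 0, 0.042], [0.05, 0.1, 4.5, 0, 0.042], [0.05, 0.1, 5.35, 0, 0.042], [0.05, 0.1, 5.35, 0, 0.042]]]' | python3 drive.py && echo '[[[0, 0, 0, 0, 0.02], [0, 0, 0, 0, 0], [0, 0, 0, 0, 0], [0, 0, 0, 0, 0], [0, 0, 0, 0, 0]]]' | python3 drive.py 80; echo '[[[0, 0, -0.5, 0, 0], [0, 0, -1.5, 0, 0], [0, 0, -3, 0, 0], [0, 0, -4.5, 0, 0], [0, 0, -5, 0, 0]]]' | python3 drive.py
```

```text
time: 14.08
ee_pos: [0.4938, 0.1849, 0.0497]
tcp_rot: [-179.8, -0.4, -179.6]
wrist_force: [-0.9, -0.9, -0.2]
opening: 0.0423
grasp_force: 0.0
time: 14.5
ee_pos: [0.4969, 0.1868, 0.056]
tcp_rot: [-179.9, 0.1, -179.5]
wrist_force: [-0.8, -6.8, 5.4]
opening: 0.0132
grasp_force: 78.1
time: 14.92
ee_pos: [0.4974, 0.1882, 0.1599]
tcp_rot: [179.8, 0.4, -179.5]
wrist_force: [0.7, 0.4, -2.4]
opening: 0.0128
grasp_force: 78.3
```

In the tool's units: -0.2 m is -10, -0.16 m is -8.

```bash
echo '[[[0, -2, 0, 0, 0], [0, -4, 0, 0, 0], [0, -6, 0, 0, 0], [0, -8, 0, 0, 0], [0, -10, 0, 0, 0]]]' | python3 drive.py; echo '[[[0, -2, 0, 0, 0], [0, -4, 0, 4, 0], [0, -6, 0, 10, 0], [0, -8, 0, 15.3, 0], [0, -8, 0, 15.3, 0]]]' | python3 drive.py;echo '[[[0, 0, 0, 0, 0], [0, 0, 0, 0, 0]]]' | python3 drive.py
python3 - <<'E'
from h import *
togo(*store(.008,.03),.11,165.2)
E
```

```text
time: 15.33
ee_pos: [0.4975, -0.014, 0.1546]
tcp_rot: [180.0, 0.1, -179.4]
wrist_force: [1.7, 0.2, -2.3]
opening: 0.0128
grasp_force: 78.7
time: 15.75
ee_pos: [0.4989, -0.1782, 0.1542]
tcp_rot: [-179.9, 0.1, 164.6]
wrist_force: [0.3, 0.6, -1.4]
opening: 0.0135
grasp_force: 78.8
time: 15.92
ee_pos: [0.4991, -0.1724, 0.1542]
tcp_rot: [180.0, -0.0, 165.2]
wrist_force: [0.3, -0.2, -2.9]
opening: 0.0131
grasp_force: 78.8
t 15.9 shift [-0.023  -0.0297  0.0442] turn 0.0 rpy [180.   -0.  165.2] q [-19.1   1.2  -5.2  83.7   0.   -4.3]
```

The rows are not in the units I measure in: shifts go in units of 20 mm. I convert before sending: 0.043 m is 2.15, -0.03 m is -1.5.

```bash
echo '[[[-0.6, -0.75, 0, 0, 0], [-1.15, -1.5, 0, 0, 0], [-1.15, -1.5, 1, 0, 0], [-1.15, -1.5, 2.15, 0, 0], [-1.15, -1.5, 2.15, 0, 0]]]' | python3 drive.py; echo '[[[0, 0, 0, 0, 0], [0, 0, 0, 0, 0]]]' | python3 drive.py
python3 - <<'E'
from h import *
togo(*store(.008,.03),.058,165.2)
cv2.imwrite("pics/w7.png",bot.camera("wrist"))
E
```

```text
time: 16.33
ee_pos: [0.5124, -0.2053, 0.1071]
tcp_rot: [179.9, -0.3, 165.3]
wrist_force: [-1.2, 0.1, -3.6]
opening: 0.0131
grasp_force: 78.9
time: 16.5
ee_pos: [0.5142, -0.2065, 0.1125]
tcp_rot: [180.0, 0.1, 165.3]
wrist_force: [-0.4, 0.5, -2.2]
opening: 0.013
grasp_force: 78.9
t 16.5 shift [ 0.0003 -0.0007  0.0545] turn 0.11 rpy [1.800e+02 1.000e-01 1.653e+02] q [-21.9   5.1  -5.7  79.2   0.   -7.2]
```

View pics/w7.png

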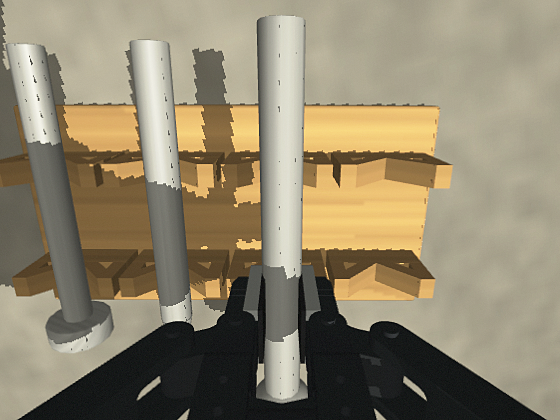

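The ball punch is aligned over the third groove, with its tail at row 15 (offset −7.5 mm, as planned). The disc and cone sit well in their grooves. Lowering.

```bash
echo '[[[0, -0.05, 1, 0, 0], [0, -0.05, 1.75, 0, 0], [0, -0.05, 2.35, 0, 0], [0, -0.05, 2.7, 0, 0], [0, -0.05, 2.7, 0, 0]]]' | python3 drive.py; echo '[[[0, 0, 0, 0, 0], [0, 0, 0, 0, 0]]]' | python3 drive.py; echo '[[[0, 0, 0, 0, 0.03], [0, 0, 0, 0, 0.036], [0, 0, 0, 0, 0.036], [0, 0, 0, 0, 0.036]]]' | python3 drive.py;echo '[[[0, 0, -1.5, 0, 0.04], [0, 0, -3, 0, 0.04], [0, 0, -5, 0, 0.04], [0, 0, -5, 0, 0.04], [0, 0, -5, 0, 0.04]]]' | python3 drive.py;  python3 - <<'E'
from h import *
togo(.498,.1275,.16,180.5)
E
```

```text
time: 16.97
ee_pos: [0.5135, -0.2084, 0.0571]
tcp_rot: [-180.0, 0.0, 165.2]
wrist_force: [-0.1, -0.6, -1.4]
opening: 0.0135
grasp_force: 78.9
time: 17.13
ee_pos: [0.5139, -0.2084, 0.058]
tcp_rot: [180.0, 0.1, 165.2]
wrist_force: [-0.5, 0.3, -2.0]
opening: 0.0131
grasp_force: 78.9
time: 17.47
ee_pos: [0.5137, -0.2084, 0.0576]
tcp_rot: [-180.0, 0.0, 165.2]
wrist_force: [0.4, -0.5, -0.2]
opening: 0.0361
grasp_force: 0.0
time: 17.88
ee_pos: [0.5147, -0.2088, 0.16]
tcp_rot: [-180.0, 0.3, 165.2]
wrist_force: [0.9, -0.3, -0.7]
opening: 0.04
grasp_force: 0.0
t 17.9 shift [ 0.1021  0.3209 -0.    ] turn -15.29 rpy [-180.     0.3  165.2] q [-22.1   4.6  -1.   84.1   0.   -7.3]
```

In the tool's units: 0.18 m is 9, 0.15 m is 7.5.

```bash
echo '[[[0.6, 1.9, 0, -5, 0.042], [1.25, 3.8, 0, -10, 0.042], [1.85, 5.7, 0, -15.3, 0.042], [2.5, 7.5, 0, -15.3, 0.042], [3, 9, 0, -15.3, 0.042]]]' | python3 drive.py; echo '[[[0, 2, 0, 0, 0.042], [0, 4, 0, 0, 0.042], [0, 6, 0, 0, 0.042], [0, 7.25, 0, 0, 0.042], [0, 7.25, 0, 0, 0.042]]]' | python3 drive.py; echo '[[[0, 0, 0, 0, 0.042]]]' | python3 drive.py
python3 - <<'E'
from h import *
togo(.498,.1275,.16,180.5)
E
```

```text
time: 18.3
ee_pos: [0.5003, -0.0168, 0.1559]
tcp_rot: [180.0, -0.1, -179.4]
wrist_force: [-0.4, 0.2, 0.1]
opening: 0.0423
grasp_force: 0.0
time: 18.72
ee_pos: [0.4994, 0.13, 0.1557]
tcp_rot: [180.0, -0.1, -179.3]
wrist_force: [0.5, 0.1, -0.3]
opening: 0.0421
grasp_force: 0.0
time: 18.8
ee_pos: [0.4995, 0.1271, 0.1559]
tcp_rot: [-180.0, -0.1, -179.3]
wrist_force: [0.3, -0.2, -1.4]
opening: 0.0421
grasp_force: 0.0
t 18.8 shift [ 0.0015  0.0004 -0.0041] turn 0.17 rpy [-1.800e+02 -1.000e-01 -1.793e+02] q [14.3 -0.5 -6.6 83.9 -0.  13.6]
```

Run:
```python
from h import *
im=shaft(.042)
togo(.498,.1275,.0525,180.5)
```

```text
120 269 293 [0.4353 0.1268]; 130 269 293 [0.4414 0.1269]; 140 269 293 [0.4477 0.127 ]; 200 269 292 [0.4873 0.1271]; 210 235 292 [0.4945 0.1157]; 220 235 292 [0.5017 0.1157]; 
col [218. 217. 219. 218. 218. 218. 219. 205. 230. 230. 236. 233. 233. 237.
 237. 238. 238. 228. 228. 236.]
t 18.9 shift [0.0017 0.0014 0.1036] turn 0.08 rpy [-1.800e+02 -1.000e-01 -1.794e+02] q [14.2 -0.5 -6.6 83.9 -0.  13.6]
```

```bash
echo '[[[0.05, 0.05, 1.5, 0, 0.042], [0.05, 0.05, 3, 0, 0.042], [0.05, 0.05, 4.5, 0, 0.042], [0.05, 0.05, 5.2, 0, 0.042], [0.05, 0.05, 5.2, 0, 0.042]]]' | python3 drive.py && echo '[[[0, 0, 0, 0, 0.02], [0, 0, 0, 0, 0], [0, 0, 0, 0, 0], [0, 0, 0, 0, 0], [0, 0, 0, 0, 0]]]' | python3 drive.py 80; echo '[[[0, 0, -0.5, 0, 0], [0, 0, -1.5, 0, 0], [0, 0, -3, 0, 0], [0, 0, -4.5, 0, 0], [0, 0, -5, 0, 0]]]' | python3 drive.py
```

```text
time: 19.27
ee_pos: [0.4969, 0.125, 0.0491]
tcp_rot: [-179.9, -0.4, -179.6]
wrist_force: [-0.7, -0.1, 0.4]
opening: 0.0419
grasp_force: 0.0
time: 19.68
ee_pos: [0.5, 0.1267, 0.0548]
tcp_rot: [-180.0, 0.1, -179.5]
wrist_force: [-1.2, -4.2, 7.3]
opening: 0.0132
grasp_force: 78.6
time: 20.1
ee_pos: [0.5004, 0.1275, 0.1581]
tcp_rot: [179.9, 0.3, -179.5]
wrist_force: [2.2, 0.4, -2.1]
opening: 0.0134
grasp_force: 78.2
```

```bash
echo '[[[0, -2, 0, 0, 0], [0, -4, 0, 0, 0], [0, -6, 0, 0, 0], [0, -8, 0, 0, 0], [0, -10, 0, 0, 0]]]' | python3 drive.py; echo '[[[-0.25, -1, 0, 5, 0], [-0.5, -1.5, 0, 10, 0], [-0.75, -2, 0, 15.3, 0], [-1, -2.5, 0, 15.3, 0], [-1, -2.5, 0, 15.3, 0]]]' | python3 drive.py;echo '[[[0, 0, 0, 0, 0], [0, 0, 0, 0, 0]]]' | python3 drive.py
python3 - <<'E'
from h import *
togo(*store(.004,.09),.11,165.2)
E
```

```text
time: 20.52
ee_pos: [0.5005, -0.0745, 0.1529]
tcp_rot: [180.0, -0.0, -179.5]
wrist_force: [0.2, 0.3, -2.9]
opening: 0.0132
grasp_force: 78.5
time: 20.93
ee_pos: [0.5219, -0.1241, 0.1526]
tcp_rot: [-180.0, -0.0, 165.3]
wrist_force: [1.0, -0.8, -3.8]
opening: 0.013
grasp_force: 78.7
time: 21.1
ee_pos: [0.5212, -0.1222, 0.1529]
tcp_rot: [180.0, -0.0, 165.3]
wrist_force: [-0.2, 0.6, -3.9]
opening: 0.013
grasp_force: 78.7
t 21.1 shift [-0.0105 -0.0239  0.0429] turn 0.14 rpy [180.   -0.  165.3] q [-13.2   2.2  -4.3  83.6   0.    1.4]
```

```bash
echo '[[[-0.25, -0.6, 0, 0, 0], [-0.525, -1.2, 0, 0, 0], [-0.525, -1.2, 1, 0, 0], [-0.525, -1.2, 2.1, 0, 0], [-0.525, -1.2, 2.1, 0, 0]]]' | python3 drive.py; echo '[[[0, 0, 0, 0, 0], [0, 0, 0, 0, 0]]]' | python3 drive.py
python3 - <<'E'
from h import *
togo(*store(.004,.09),.058,165.2)
cv2.imwrite("pics/w8.png",bot.camera("wrist"))
E
```

```text
time: 21.52
ee_pos: [0.5237, -0.1489, 0.1072]
tcp_rot: [-180.0, -0.3, 165.2]
wrist_force: [-1.3, 0.1, -4.0]
opening: 0.0127
grasp_force: 78.7
time: 21.68
ee_pos: [0.5257, -0.149, 0.1123]
tcp_rot: [-180.0, 0.0, 165.2]
wrist_force: [-0.5, -0.3, -2.9]
opening: 0.0131
grasp_force: 78.7
t 21.7 shift [0.0007 0.0008 0.0543] turn 0.02 rpy [-180.     0.   165.2] q [-15.8   4.1  -6.8  79.1  -0.   -1. ]
```

View pics/w8.png

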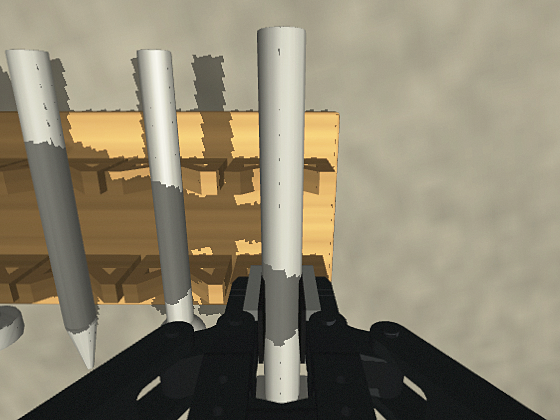

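The block punch is aligned over the last groove, with its tail at row 27 (offset about −4 mm, as planned). Lowering, releasing and backing off.

In the tool's units: 0.054 m is 2.7, 0.047 m is 2.35.

```bash
echo '[[[0, 0.05, 1, 0, 0], [0, 0.05, 1.75, 0, 0], [0, 0.05, 2.35, 0, 0], [0, 0.05, 2.7, 0, 0], [0, 0.05, 2.7, 0, 0]]]' | python3 drive.py; echo '[[[0, 0, 0, 0, 0], [0, 0, 0, 0, 0]]]' | python3 drive.py; echo '[[[0, 0, 0, 0, 0.03], [0, 0, 0, 0, 0.036], [0, 0, 0, 0, 0.036], [0, 0, 0, 0, 0.036]]]' | python3 drive.py;echo '[[[0, 0, -1.5, 0, 0.04], [0, 0, -3, 0, 0.04], [0, 0, -5, 0, 0.04], [0, 0, -7, 0, 0.04], [0, 0, -7, 0, 0.04]]]' | python3 drive.py; echo '[[[0, 2, -1.5, 0, 0.04], [0, 4, -1.5, 0, 0.04], [0, 6, -1.5, 0, 0.04], [0, 8, -1.5, 0, 0.04], [0, 10, -1.5, 0, 0.04]]]' | python3 drive.py; echo '[[[1, 1.5, 0, 0, 0.04], [2.5, 2.5, 0, 0, 0.04], [4, 4, 0, 0, 0.04], [4, 4, 0, 0, 0.04]]]' | python3 drive.py
python3 - <<'E'
from h import *
t=topdown(bot.camera("top"),bot.camera_info("top"),.34,.62,-.41,-.06,.046,.5)
for gy in(-.09,-.03,.03,.09):
  for x in(-.095,.055):
    p=store(x,gy); cv2.circle(t,(int((-.06-p[1])*2000),int((.62-p[0])*2000)),3,(255,255,0),-1)
cv2.imwrite("pics/final.png",t)
E
```

```text
time: 22.15
ee_pos: [0.5257, -0.148, 0.0573]
tcp_rot: [-180.0, 0.0, 165.2]
wrist_force: [0.7, -0.8, -3.4]
opening: 0.0134
grasp_force: 78.7
time: 22.32
ee_pos: [0.5261, -0.1478, 0.0579]
tcp_rot: [180.0, 0.1, 165.2]
wrist_force: [0.1, 0.5, -3.2]
opening: 0.013
grasp_force: 78.7
time: 22.65
ee_pos: [0.5259, -0.1477, 0.0576]
tcp_rot: [180.0, 0.0, 165.2]
wrist_force: [0.1, -1.1, 1.1]
opening: 0.0358
grasp_force: 0.0
time: 23.07
ee_pos: [0.5278, -0.1483, 0.2058]
tcp_rot: [-180.0, 0.6, 165.2]
wrist_force: [1.2, 0.8, 1.2]
opening: 0.0402
grasp_force: 0.0
time: 23.48
ee_pos: [0.577, 0.0473, 0.2278]
tcp_rot: [180.0, 0.1, 165.2]
wrist_force: [0.8, -0.9, -0.2]
opening: 0.0403
grasp_force: 0.0
time: 23.82
ee_pos: [0.517, 0.1479, 0.2277]
tcp_rot: [179.9, -0.0, 165.5]
wrist_force: [-0.5, -0.6, 0.5]
opening: 0.0398
grasp_force: 0.0
```

View pics/final.png

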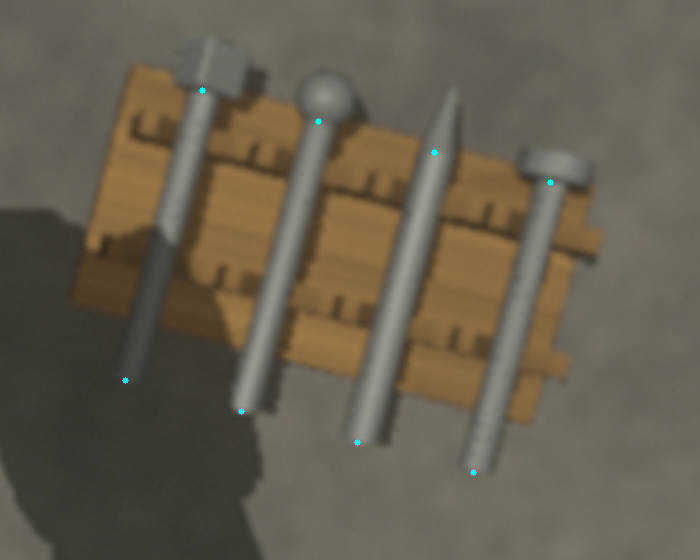

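All four punches lie in their grooves with head starts and tails within about 5 px (2–3 mm) of the markers: block, ball, cone and disc from left to right, which is the reverse order. Handing in.

```bash
echo '[[[0, 0, 0, 0, 0.04], [0, 0, 0, 0, 0.04], [0, 0, 0, 0, 0.04]]]' | python3 drive.py; python3 -c "
from workcell import bot
print(bot.job_done())"
```

```text
time: 24.12
ee_pos: [0.5203, 0.1422, 0.2271]
tcp_rot: [-180.0, 0.0, 165.1]
wrist_force: [0.1, -0.8, -0.2]
opening: 0.0399
grasp_force: 0.0
the job is handed in; nothing more can be done
None
```

All four punches are released in the storage rack in reverse order (block, ball, cone, disc from left to right), within about 3 mm of target in the last top view, and the job was handed in at about 24 s; no verdict was returned.

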